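Return spring onto the plunger rod of a bench dosing pump

ROBOT

A 6-joint arm with a two-finger parallel gripper is mounted at the origin on the work surface. World frame = base frame: x ahead of the robot, y to its left, z up, the work surface at z = 0. Lengths are in m, angles in rad, forces in N, time in s.
With the tool pointing down it reaches from about 0.225 to 0.875 m from the base axis. Payload 3.4 kg.
Tool frame: the origin (TCP) lies at the very end of the fingers, on their centre line; the grasp point (between the pads) lies 19 mm behind it; x points along the fingers, z is the direction in which the jaws open and shut, and the axes are right-handed (so a half turn about x gives the same grasp; the last joint's range is limited). The gripper opens to 85 mm and grips with 20 to 120 N. Pads are 22 mm wide; open, the fingers measure 114 mm over their backs; the gripper's body (76 mm by 85 mm) begins 54 mm behind the grasp point. The pads swing forward as they close: fully open they stand 13 mm farther back than shut.
Start: joints at [1.042, 0.276, 1.505, -0, 1.361, -0.121], TCP at [0.228, 0.528, 0.231] pointing down, gripper open.
Joint ranges: [-2.89, 2.89], [-0.75, 2.08], [0.22, 2.7], [-1.18, 4.32], [0.11, 2.71], [-2.7, 2.7]. Speed limits (rad/s): [2.57, 2.57, 3.14, 3.14, 3.14, 3.14].

INTERFACE

Orientations are given as a unit quaternion [w, x, y, z].
In Python, from rig import manip, viewer, finder gives the robot as it stands.
- The arm moves only by the tool move_arm, never from a script. Its argument "rows" is a list of rows, each a list of 3 entries, a list of its own where there are three numbers: the shift along the tool's x, y, z in mm, then the turn about the tool's x in rad, then the finger opening in mm, from 0 to 85.4. A call has 1 to 8 rows; each row is the pose to reach, as a shift and turn from the pose measured when the call began, along the tool's axes at that moment; what a row does not reach only later rows make up. A row lasts 1/12 s, in which the tool goes at most 41.7 mm and 7.16 degrees, less where a joint would pass 70% of its speed; a pose out of reach is approached as far as the arm can. A call with a gripper value outside its range is refused whole. The fingers move at their own pace and stop on an object; "force" is the grip in N (left out, the last holds). Time passes only in rows, so rows that repeat a pose let the fingers close. It gives the time, the measured TCP pose, the force and the opening at its end, in the units of the state.
- manip.get_state(): the state, without advancing time (a new reading comes with each control period).
- viewer.get_image(name): name is "scene" or "top" or "wrist"; returns the picture (400x640x3 uint8, red, green, blue); there is no depth.
- viewer.get_calibration(name): a dict with "mtx" (3x3 intrinsics, pixels), "R" (3x3) and "t" (3): a world point X has camera coordinates R X + t. Camera axes: x right, y down, z forward; pixel columns grow to the right and rows downward; lengths in m; the calibration is good to about 2 mm. A picture is of the moment at which its call begins: read the wrist's pose just before it. get_calibration takes no time and is no camera call; for the wrist camera it gives the pose at the moment of the call.
- manip.sign_off(): hands the job in, once; it reports no verdict.
Trained networks look in the newest picture that a camera, given by its name, has taken for a name from the list of things; names that differ only in an ending like _2 or _b are one class to them, and where a whole thing is asked for, a point or a joint stands for the part that bears it (a point fixed in the world has none). Each returns a list of dicts, best first, with "score" (0 to 1); they miss things now and then, are a little off and sometimes report something else, mostly with a low value. They report only what shows in the picture. A call takes as long as a camera call. They do not tell look-alikes from the thing itself.
- finder.look_for(target, camera): "centre" ([column, row] in pixels, amid what is visible of it).
- finder.trace(target, camera): "mask" (400x640 bool, what is visible of it) and "centre" ([column, row] in pixels, amid what is visible of it).
The state is a dict: "clock": time; "qpos": joint angles; "qd": joint speeds; "effort": joint torques, N m; "position": TCP position; "ee_rot": TCP orientation; "contact_force": force on the tool from outside, world axes, zero at the start; "moment": the same for the moment, N m; "width": finger opening in m.
Only numpy, scipy, OpenCV 4.12 (cv2) and the standard library are available. Lean on these libraries where they do the work, as an engineer would, in place of code of your own. Each camera call takes 0.05 s, during which the arm holds its last target.

TASK

Take the tall coil spring from the tray and thread it, bent wire end downwards, over the plunger rod of the dosing pump until it stands upright and fully home on the round seat, then let go of it. The bent-in wire end snags on two slotted collars on the way down: never force it (pressing with 25 N bends the spring), but twist the spring a little either way until the wire end drops through the slot. Leave the other things on the table where they are.

Things in the scene. Friction and masses are not known exactly. Their poses are not given: they have to be found in the camera images.
- spring_mid (a point): Centre (half-way up) of the tall steel compression spring standing loose in the tray: outer diameter 40, inner diameter 32, height 60, wire 4 mm, 50 to 100 g, so stiff that it acts as a solid tube here. z: its axis, up. x: from the axis towards the bent wire end (see spring_foot). It may be gripped across its diameter at any angle.
- spring_foot (a point): The spring's axis at its underside, 30 mm below spring_mid, same axes. Here the lowest wire end is bent straight inwards: a round tail, 4 mm thick, in the lowest 4 mm of the spring, on its +x side, from the coil in towards the axis, ending 7 mm short of it. Where the tail points is the spring's x axis.
- pump: The dosing pump, fixed to the table: grey base plate 130 (x) x 100 (y) x 16 mm, round aluminium barrel of 60 mm diameter up to 40 mm above the table, and on its centre the steel plunger rod, 11 mm diameter, carrying two slotted collars. Origin under the base plate, on the rod's axis; z up along the rod.
- seat (a point): Centre of the flat round spring seat, the barrel's top face, 40 mm above the table; same axes as the pump. The spring stands here when home, around rod and collars.
- rod_tip (a point): The upper end of the plunger rod, on its axis, 72 mm above the seat; the last 6 mm are a cone. Same axes as the pump.
- collar_up_top (a point): Centre of the upper collar's top face, on the rod's axis, 52 mm above the seat. Dark steel collar of 25 mm diameter, 8 mm thick, clamped fast. One straight slot, 6.2 mm wide, from the rod out to the rim, lets the tail through. The slot points along the pump's +x axis give or take 0.86 rad (49 degrees); this angle is not measured and varies. The point's axes are the pump's, not the slot's.
- collar_low_top (a point): Centre of the lower collar's top face, 26 mm above the seat: a collar just like the upper one, its slot set separately, again within 0.86 rad of the pump's +x axis and not measured. In the 18 mm between the collars and in the 18 mm below the lower one the spring can turn freely.
- tray: Flat open black plastic tray fixed to the table, 130 (x) x 270 (y) mm, rim 12 mm high, floor 4 mm thick; origin under its centre. The tall spring and two low parts stand in it, about 85 mm apart along its y.
- short_spring: Bystander in the tray: a short spring, 28 mm diameter, 22 mm high, no bent wire end; origin at its underside.
- bush: Bystander in the tray: brass ring, 36 mm diameter, 14 mm high; origin at its underside.
- beaker: Bystander: small glass beaker, 60 mm diameter, 60 mm high; origin at its underside.
- brown_bottle: Bystander: brown glass bottle, 68 mm diameter, 150 mm high; origin at its underside.
- brown_jar: Bystander: brown glass jar, 60 mm diameter, 85 mm high; origin at its underside.
- spatula: Bystander: spatula, 170 mm long, lying on the table.
- brush: Bystander: brush, 160 mm long, lying on the table.
Mind the look-alikes: they are no part of the job. What is shaped like the pump but pink or purple is not meant. Leave any blue look-alike of the part that bears spring_mid alone.

How it is judged:
At the end, for the whole second after the job is handed in: The tall spring stands on the pump's seat around the rod, its underside within 3 mm of the seat's face in height and within 6 mm of the seat's centre, upright within 0.1 rad, at rest and let go (z of spring_foot in the frame of seat between -0.003 and 0.003 m and horizontal distance between spring_foot and seat below 0.006 m and angle between spring_mid's own z axis and vertical below 0.1 rad and linear speed of spring below 0.02 m/s); the robot touches nothing.
It fails at once if The spring is pressed against the pump (seat, rod or collars) with more than 25 N (contact force between spring and pump above 25 N).
It fails at once if A bystander is moved by more than 20 mm (distance of any of short_spring, bush, beaker, brown_bottle, brown_jar, spatula, brush from where it was at the start of the episode above 0.02 m).
It also fails if it takes over 58 s, if anything falls off the work surface, if the arm or the gripper's body presses on something with over 40 N, if the wrist force passes 120 N, or if a joint passes its speed limit or range.

## Working session

There is one attempt and no reset: what is moved stays moved. The work goes in short steps, Python scripts to look and compute and a tool call to move; the robot and the scene stay as the last step left them, time stands still between calls to the robot, and variables do not carry over. Pictures are saved under pics/ and viewed, and the job is handed in when it is done.

Besides the shell and the picture viewer there is one more tool, called after ">>>" by a JSON object that holds its "op" and its "data". move_arm: Moves the arm, as the interface text tells. Its arguments: {"type":"object","properties":{"rows":{"type":"array"},"force":{"type":"number"}},"required":["rows"]}

```bash
mkdir -p pics; cat > h.py <<'E'
import numpy as np, cv2
from rig import manip, viewer, finder
def snap(n,f):
    im=viewer.get_image(n); cv2.imwrite('pics/'+f,im[:,:,::-1]); return im
def cal(n):
    c=viewer.get_calibration(n); return np.array(c['mtx']),np.array(c['R']),np.array(c['t']).ravel()
def ray(n,px,z):
    M,R,t=cal(n); d=R.T@np.linalg.inv(M)@np.array([px[0],px[1],1.]); o=-R.T@t
    return o+d*(z-o[2])/d[2]
def proj(n,X):
    M,R,t=cal(n); p=M@(R@np.array(X)+t); return p[:2]/p[2]
E
python3 - <<'E'
from h import *
s=manip.get_state(); print(s)
snap('top','top0.png'); snap('scene','scene0.png')
for t,z in [('spring_mid',.034),('pump',.04),('rod_tip',.112)]:
  for c in ['top']:
    for r in finder.look_for(t,c): print(t,c,r['score'],r['centre'],ray(c,r['centre'],z))
print(manip.get_state()['clock'])
E
```

```text
{'clock': 0.0, 'qpos': array([ 1.04199643e+00,  2.76600578e-01,  1.50616965e+00, -1.74464659e-05,
        1.36070345e+00, -1.20997475e-01]), 'qd': array([-1.04745913e-03, -6.78168443e-04, -8.36062683e-04, -9.73798615e-06,
        1.14779855e-03,  3.59984226e-04]), 'effort': array([ 3.23073473e-03, -4.16772366e+01, -2.45812923e+01,  2.42092965e-04,
        1.08660504e-02, -1.35759939e-05]), 'position': array([0.22777141, 0.52736554, 0.23042199]), 'ee_rot': array([ 0.59029361, -0.38869826,  0.59147978,  0.38809637]), 'contact_force': array([-0.7447569 ,  0.34273385, -0.40791969]), 'moment': array([ 0.00928249,  0.00929756, -0.04962137]), 'width': 0.08539209910329361}
spring_mid top 0.68 [439.1, 243.0] [ 0.35479803 -0.29933726  0.034     ]
spring_mid top 0.52 [423.7, 199.1] [ 0.47921976 -0.26507968  0.034     ]
pump top 0.88 [302.2, 255.1] [0.32999809 0.08120486 0.04      ]
pump top 0.71 [232.3, 308.9] [0.19029202 0.27253827 0.04      ]
pump top 0.55 [272.7, 179.2] [0.54650514 0.16266115 0.04      ]
rod_tip top 0.85 [304.3, 252.3] [0.33594962 0.07105282 0.112     ]
rod_tip top 0.77 [276.4, 180.1] [0.52781971 0.14253684 0.112     ]
rod_tip top 0.6 [230.4, 306.7] [0.20433191 0.25960437 0.112     ]
0.25
```

View pics/top0.png

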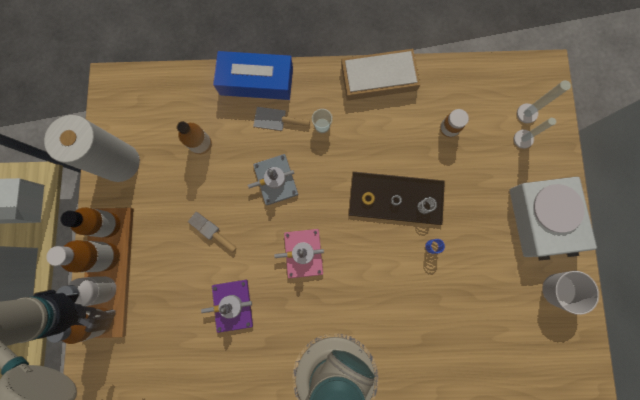

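View pics/scene0.png

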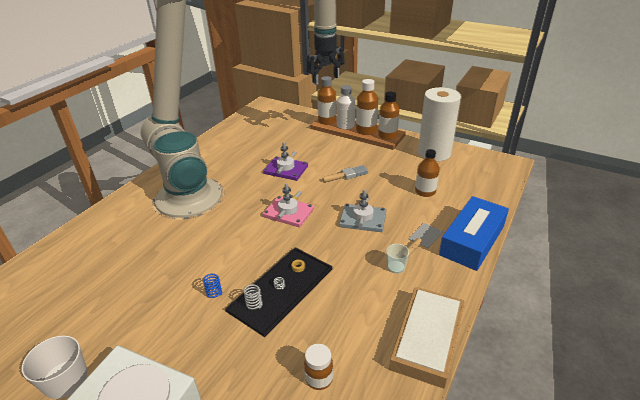

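```bash
python3 - <<'E'
import cv2,numpy as np
a=cv2.imread('pics/top0.png')
x=cv2.resize(a[150:280,380:500],None,fx=4,fy=4,interpolation=2)
y=cv2.resize(a[140:340,210:340],None,fx=2.6,fy=2.6,interpolation=2)
h=max(x.shape[0],y.shape[0])
f=lambda i:np.pad(i,((0,h-i.shape[0]),(0,0),(0,0)))
z=np.hstack([f(x)[:, :430],f(y)]);print(z.shape)
cv2.imwrite('pics/crop0.png',z)
E
```

```text
(520, 768, 3)
```

View pics/crop0.png

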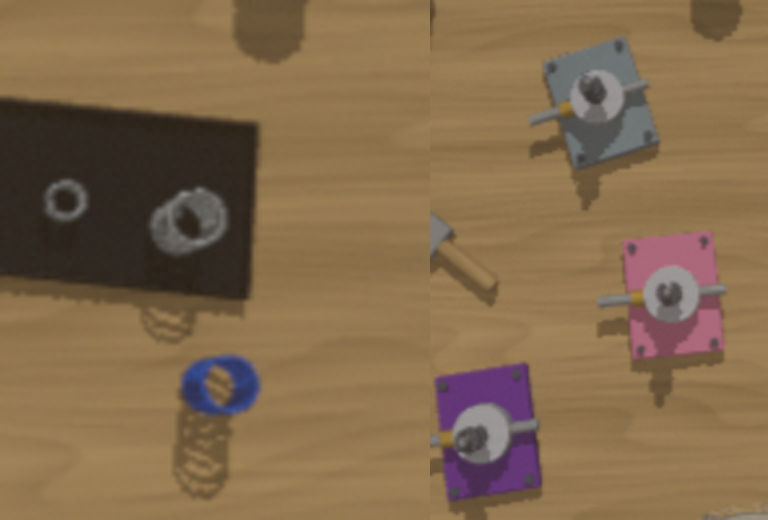

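The tall steel spring in the tray is at (428,205). The blue spring at (435,246) is the look-alike. The grey pump at (273,179) is the real one; the pink (303,253) and purple (230,307) are decoys.

```bash
cat >> h.py <<'E'
from scipy.spatial.transform import Rotation as Ro
def pose():
    s=manip.get_state(); q=s['ee_rot']; return np.array(s['position']),Ro.from_quat([q[1],q[2],q[3],q[0]]).as_matrix(),s
def shift(target):
    p,R,s=pose(); return np.round(R.T@(np.array(target)-p)*1000,1)
E
python3 - <<'E'
from h import *
p,R,s=pose(); print(R.round(3)); snap('wrist','w0.png')
M,Rc,t=cal('wrist'); o=-Rc.T@t; print('cam in tool mm',(R.T@(o-p)*1000).round(1)); print('cam axes in tool',(R.T@Rc.T).round(2)); print(M)
print('springtop',ray('top',(429.2,204.5),.064),'foot',ray('top',(424.5,207),.004))
import cv2
c=lambda u,v:(210+(u-430)/2.6,140+v/2.6)
for k in [(598,95)]: print('seat',ray('top',c(*k),.04))
for k in [(593,85)]: print('tip',ray('top',c(*k),.112))
cs=[(545,64),(624,38),(659,140),(577,168)]
P=[ray('top',c(*k),.016)for k in cs];print(np.round(P,4),np.mean(P,0))
print(shift([.53,.15,.25]))
E
```

```text
[[-0.    -0.918  0.397]
 [-0.001  0.397  0.918]
 [-1.     0.    -0.001]]
cam in tool mm [-141.6   74.4    1. ]
cam axes in tool [[ 0.   -0.29  0.96]
 [ 0.   -0.96 -0.29]
 [ 1.    0.    0.  ]]
[[329.60564407   0.         321.28414535]
 [  0.         329.60564407 196.22766779]
 [  0.           0.           1.        ]]
springtop [ 0.45914909 -0.27112944  0.064     ] foot [ 0.46064821 -0.27379613  0.004     ]
seat [0.55415981 0.1571583  0.04      ]
tip [0.54830044 0.15240735 0.112     ]
[[0.5972 0.2206 0.016 ]
 [0.6253 0.1307 0.016 ]
 [0.5064 0.0923 0.016 ]
 [0.4771 0.184  0.016 ]] [0.55150374 0.15689903 0.016     ]
[ -18.9 -427.1 -226.9]
```

View pics/w0.png

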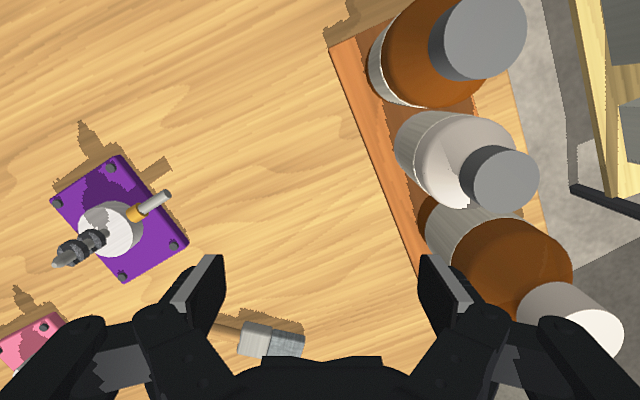

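```bash
python3 - <<'E'
from h import *
print(shift([.605,.133,.22]))
E
```

```text
[  11.1 -502.7 -212.8]
```

>>> {"op": "move_arm", "data": {"rows": [[[0,-38,-16],0,85],[[0,-76,-32],0,85],[[0,-114,-48],0,85],[[0,-152,-64],0,85],[[0,-190,-80],0,85],[[0,-228,-96],0,85],[[0,-266,-112],0,85],[[0,-303,-128],0,85]]}}

```text
clock: 0.97
position: [0.4565, 0.2883, 0.2312]
ee_rot: [0.591, -0.388, 0.591, 0.388]
contact_force: [0.2, 0.7, 0.3]
width: 0.0853
```

>>> {"op": "move_arm", "data": {"rows": [[[0,-38,-16],0,85],[[0,-76,-32],0,85],[[0,-114,-48],0,85],[[0,-152,-64],0,85],[[6,-190,-80],0,85],[[10,-205,-86],0,85],[[10,-205,-86],0,85]]}}

```text
clock: 1.55
position: [0.613, 0.1245, 0.2195]
ee_rot: [0.591, -0.387, 0.592, 0.387]
contact_force: [0.1, -0.0, -1.0]
width: 0.0849
```

```bash
python3 - <<'E'
from h import *
p,R,s=pose(); print(p,s['clock'],s['qd'].round(2)); print(R.round(2));snap('wrist','w1.png')
for t in ['pump','rod_tip','collar_up_top','seat']:
    for r in finder.look_for(t,'wrist'): print(t,r['score'],r['centre'],ray('wrist',r['centre'],{'pump':.04,'rod_tip':.112,'collar_up_top':.092,'seat':.04}[t]))
E
```

```text
[0.61298742 0.12446304 0.21945839] 1.55 [ 0.06 -0.04  0.04  0.05  0.04  0.03]
[[-0.   -0.92  0.4 ]
 [-0.    0.4   0.92]
 [-1.   -0.   -0.  ]]
pump 0.85 [332.0, 100.4] [0.54981451 0.16592132 0.04      ]
pump 0.45 [156.0, 3.8] [0.41489115 0.05706249 0.04      ]
rod_tip 0.78 [331.0, 96.3] [0.54484939 0.16542315 0.112     ]
rod_tip 0.45 [156.5, 1.9] [0.44212569 0.08108719 0.112     ]
collar_up_top 0.72 [332.1, 94.1] [0.54380511 0.16775915 0.092     ]
collar_up_top 0.71 [156.1, 0.9] [0.43337885 0.07513513 0.092     ]
seat 0.91 [328.4, 94.4] [0.54318262 0.16622513 0.04      ]
seat 0.5 [156.2, 0.4] [0.41238992 0.05926228 0.04      ]
```

View pics/w1.png

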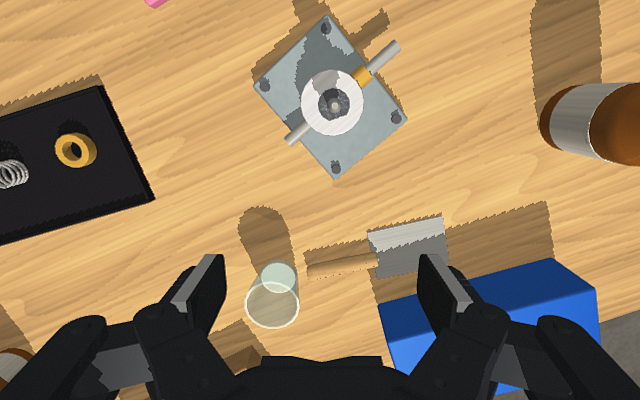

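```bash
python3 - <<'E'
from h import *
p,R,s=pose(); print(p,s['clock'],s['qd'].round(3)); im=snap('wrist','w2.png')
a=im[10:190,245:415,::-1]
cv2.imwrite('pics/c2.png',cv2.resize(a,None,fx=3.3,fy=3.3,interpolation=cv2.INTER_NEAREST))
b=im[70:135,295:370,::-1]
cv2.imwrite('pics/c2b.png',cv2.resize(b,None,fx=8,fy=8,interpolation=cv2.INTER_CUBIC))
E
```

```text
[0.60952103 0.12946946 0.22169095] 1.8 [ 0.007 -0.005 -0.002 -0.004 -0.003 -0.   ]
```

View pics/c2.png

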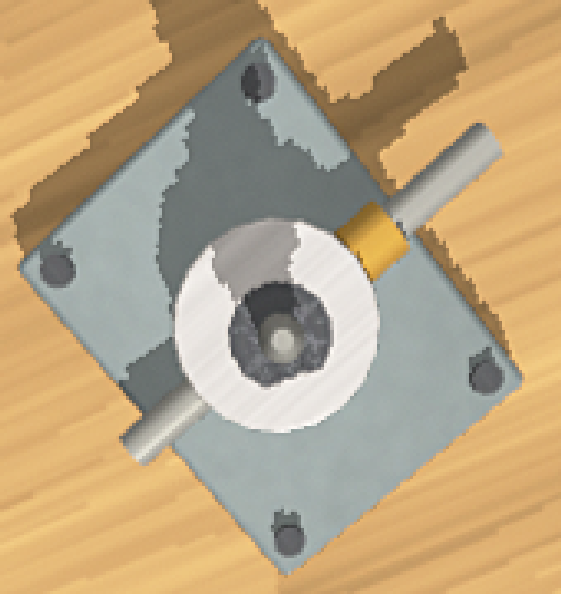

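View pics/c2b.png

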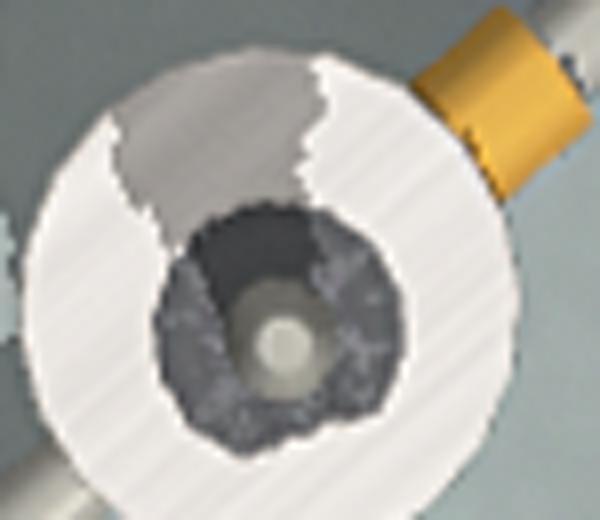

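>>> {"op": "move_arm", "data": {"rows": [[[30,-10,0],0,85],[[60,-20,0],0,85],[[85,-28,0],0,85],[[95,-30,0],0,85],[[95,-30,0],0,85],[[95,-30,0],0,85]]}}

```text
clock: 2.35
position: [0.6368, 0.1186, 0.1273]
ee_rot: [0.59, -0.389, 0.59, 0.389]
contact_force: [0.3, 0.2, 0.0]
width: 0.0851
```

```bash
python3 - <<'E'
from h import *
p,R,s=pose(); print(p,s['clock'],s['qd'].round(3)); im=snap('wrist','w3.png')
b=im[:140,250:430,::-1]
cv2.imwrite('pics/c3.png',cv2.resize(b,None,fx=4.2,fy=4.2,interpolation=cv2.INTER_CUBIC))
E
```

```text
[0.63677191 0.118564   0.1273402 ] 2.35 [-0.001 -0.025 -0.027  0.    -0.004 -0.   ]
```

View pics/c3.png

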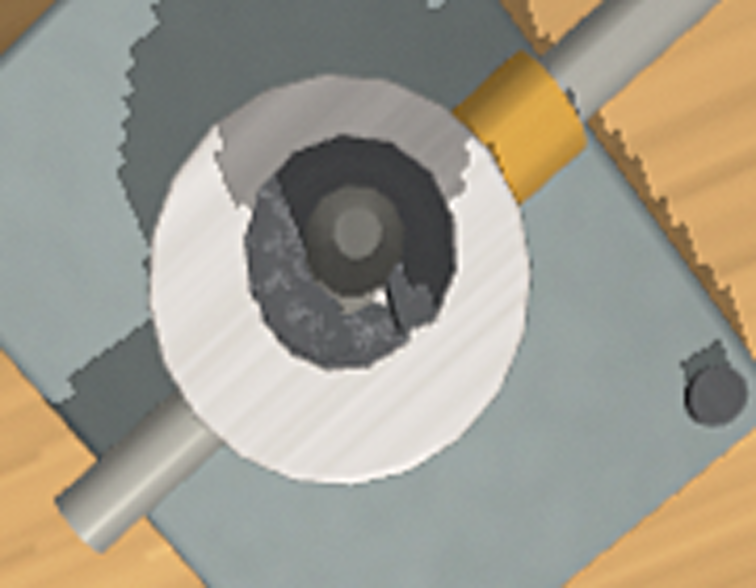

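```bash
python3 - <<'E'
from h import *
im=cv2.imread('pics/w3.png')
b=im[25:95,300:368]
b=np.clip(b.astype(float)*1.6,0,255).astype('uint8')
cv2.imwrite('pics/c3b.png',cv2.resize(b,None,fx=8.5,fy=8.5,interpolation=cv2.INTER_NEAREST))
E
```

```text
(no output)
```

View pics/c3b.png

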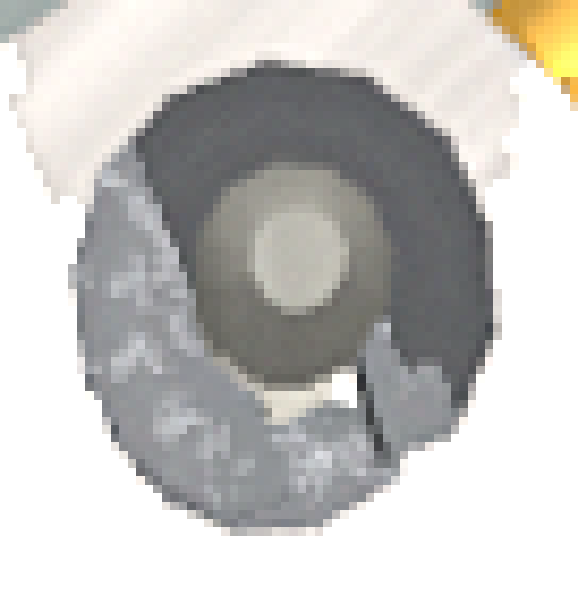

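```bash
python3 - <<'E'
from h import *
print('bottle',ray('top',(200,146),0.0), ray('top',(184,128),.15))
a=np.radians(40); print(shift([.545+.112*np.cos(a),.166+.112*np.sin(a),.127]))
# upper collar centre in w3: c3b px (283,285)
c=(300+283/8.5,25+285/8.5); print('tip',ray('wrist',(300+300/8.5,25+262/8.5),.112),'collar',ray('wrist',c,.092))
print('seat', ray('wrist',(250+340/4.2,280/4.2),.04))
E
```

```text
bottle [0.66372614 0.38861244 0.        ] [0.66577851 0.38060772 0.15      ]
[  1.5  53.3 107.2]
tip [0.55652781 0.16097838 0.112     ] collar [0.55568342 0.16115    0.092     ]
seat [0.55566044 0.16153614 0.04      ]
```

>>> {"op": "move_arm", "data": {"rows": [[[0,5,12],-0.12,85],[[0,10,24],-0.24,85],[[0,16,36],-0.36,85],[[0,22,48],-0.48,85],[[0,28,60],-0.6,85],[[0,34,72],-0.72,85],[[0,40,84],-0.84,85],[[0,43,96],-0.96,85]]}}

```text
clock: 3.07
position: [0.636, 0.2253, 0.1314]
ee_rot: [-0.343, 0.62, -0.34, -0.618]
contact_force: [0.3, -0.3, -0.4]
width: 0.0849
```

>>> {"op": "move_arm", "data": {"rows": [[[0,10,10],-0.12,85],[[0,10,10],-0.12,85],[[0,10,10],-0.12,85]]}}

```text
clock: 3.32
position: [0.6225, 0.2291, 0.1336]
ee_rot: [-0.307, 0.641, -0.302, -0.636]
contact_force: [0.1, 0.1, 0.3]
width: 0.0851
```

```bash
python3 - <<'E'
from h import *
p,R,s=pose(); print(p,s['clock'],s['qd'].round(3));print(R.round(2)); im=snap('wrist','w4.png')
print(proj('wrist',[.556,.161,.112]),proj('wrist',[.556,.161,.04]))
b=im[:140,250:430,::-1]
cv2.imwrite('pics/c4.png',cv2.resize(b,None,fx=4.2,fy=4.2,interpolation=cv2.INTER_CUBIC))
E
```

```text
[0.62251196 0.22909098 0.13363801] 3.3167 [-0.017  0.015 -0.005 -0.008 -0.011  0.008]
[[ 0.01 -0.78 -0.63]
 [ 0.   -0.63  0.78]
 [-1.   -0.01 -0.  ]]
[297.65889718  46.95241529] [305.44247691  61.28502681]
```

View pics/c4.png

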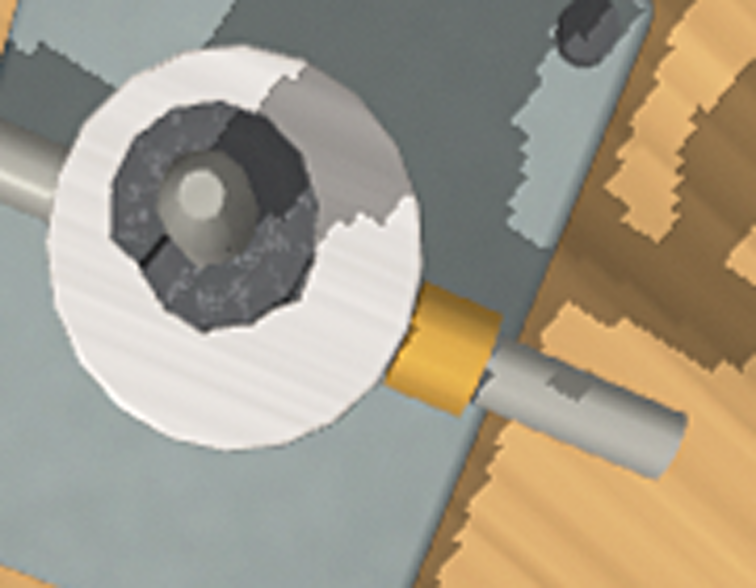

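```bash
python3 - <<'E'
from h import *
im=cv2.imread('pics/w4.png')
b=im[18:85,270:332]
b=np.clip(b.astype(float)*1.5,0,255).astype('uint8')
cv2.imwrite('pics/c4b.png',cv2.resize(b,None,fx=9,fy=9,interpolation=cv2.INTER_NEAREST))
E
```

```text
(no output)
```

View pics/c4b.png

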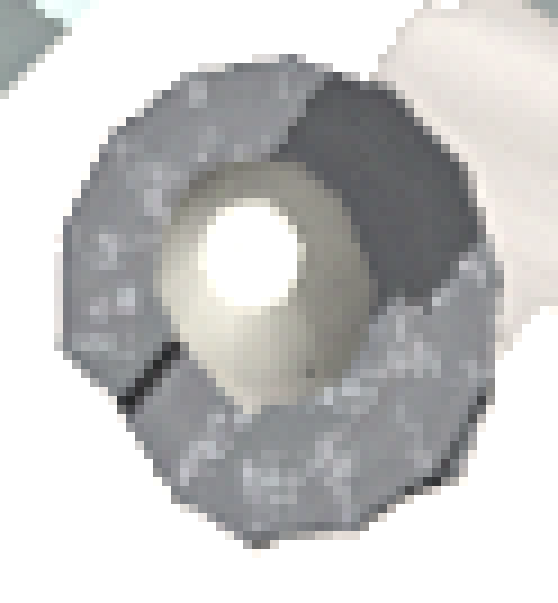

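```bash
python3 - <<'E'
from h import *
print(shift([.518,-.224,.2]))
E
```

```text
[ -68.8  365.4 -286.5]
```

>>> {"op": "move_arm", "data": {"rows": [[[-25,15,-10],0,85],[[-50,46,-35],0,85],[[-69,78,-60],0,85],[[-69,110,-85],0,85],[[-69,142,-110],0,85],[[-69,174,-136],0,85],[[-69,206,-162],0,85],[[-69,238,-188],0,85]]}}

```text
clock: 4.03
position: [0.5559, -0.0657, 0.2019]
ee_rot: [-0.308, 0.641, -0.304, -0.634]
contact_force: [0.1, 0.3, 0.1]
width: 0.085
```

>>> {"op": "move_arm", "data": {"rows": [[[0,32,-25],0,85],[[0,64,-50],0,85],[[0,96,-75],0,85],[[0,116,-90],0,85],[[0,116,-90],0,85],[[0,116,-90],0,85]]}}

```text
clock: 4.53
position: [0.527, -0.1993, 0.2015]
ee_rot: [-0.309, 0.638, -0.316, -0.631]
contact_force: [0.7, 0.5, 0.3]
width: 0.0849
```

```bash
python3 - <<'E'
from h import *
viewer.get_image('wrist')
p,R,s=pose(); print(p,s['clock'],s['qpos'].round(2),s['qd'].round(3)); im=snap('wrist','w5.png')
print(proj('wrist',[.46,-.271,.064]))
for r in finder.look_for('spring_foot','wrist'): print(r,ray('wrist',r['centre'],.006))
for r in finder.look_for('spring_mid','wrist'): print(r,ray('wrist',r['centre'],.034))
E
```

```text
[ 0.52711516 -0.19817462  0.20140117] 4.5833 [-0.48  0.27  1.59 -0.01  1.27 -2.7 ] [ 0.03  -0.001  0.007 -0.     0.001 -0.004]
[301.53852659  63.99595504]
{'centre': [292.5, 61.2], 'score': 0.98} [ 0.46167991 -0.28531594  0.006     ]
{'centre': [295.1, 63.7], 'score': 0.94} [ 0.46252516 -0.27855089  0.034     ]
{'centre': [523.7, 322.6], 'score': 0.27} [0.52138833 0.0776627  0.034     ]
```

View pics/w5.png

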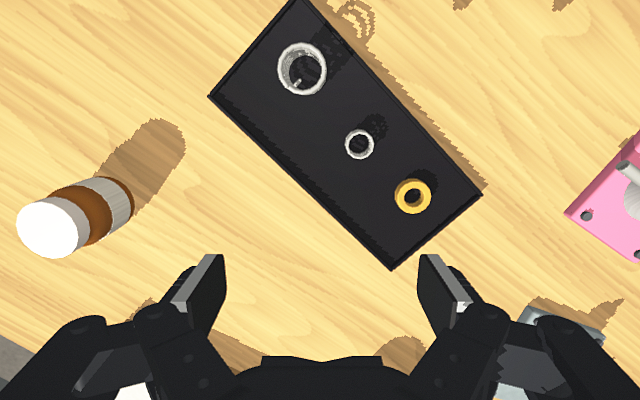

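The tall steel spring is at (302,68) in the tray and its tail seems visible at about (296,83); I'll confirm this in a crop.

```bash
python3 - <<'E'
from h import *
im=cv2.imread('pics/w5.png')
b=im[30:110,262:342]
b=np.clip(b.astype(float)*1.2,0,255).astype('uint8')
cv2.imwrite('pics/c5.png',cv2.resize(b,None,fx=7,fy=7,interpolation=cv2.INTER_CUBIC))
E
```

```text
(no output)
```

View pics/c5.png

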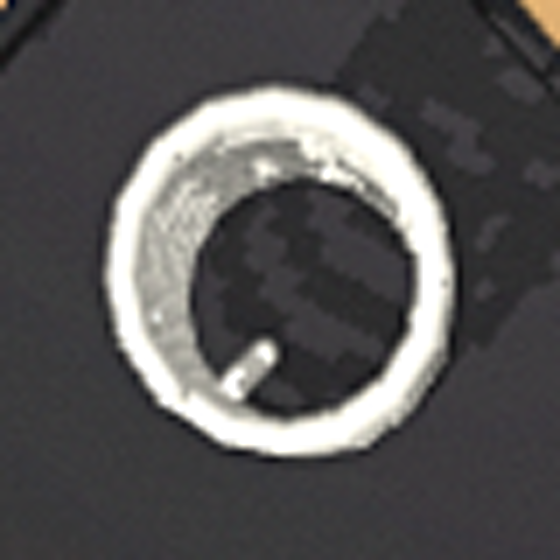

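```bash
python3 - <<'E'
from h import *
f=lambda u,v:(262+u/7,30+v/7)
p,R,s=pose();print(p,R.round(3))
T=ray('wrist',f(280,270),.064);B=ray('wrist',f(302,298),.004)
a=ray('wrist',f(228,392),.006);b=ray('wrist',f(270,349),.006)
print(T,B,a,b,np.degrees(np.arctan2(*(a-b)[1::-1])),np.degrees(np.arctan2(*(b-T)[1::-1])),np.linalg.norm((b-T)[:2]))
for d in (T,B): print(np.linalg.norm(ray('wrist',f(108,270),d[2])-ray('wrist',f(455,270),d[2])))
# tray edges angle
c=[(302,0),(210,96),(391,270),(484,192)]
for k in c: print(ray('wrist',k,.012))
E
```

```text
[ 0.52722631 -0.1970795   0.20132184] [[ 0.004 -0.79  -0.613]
 [-0.013 -0.613  0.79 ]
 [-1.     0.005 -0.013]]
[ 0.46262582 -0.2683905   0.064     ] [ 0.46242615 -0.26981574  0.004     ] [ 0.47853012 -0.27038656  0.006     ] [ 0.47044348 -0.269155    0.006     ] -8.659406362671303 -5.585240888132149 0.00785494963218703
0.03931584901580034
0.04776745871121691
[ 0.41588576 -0.30786205  0.012     ]
[ 0.53580082 -0.32891269  0.012     ]
[ 0.56938503 -0.06777744  0.012     ]
[ 0.44152972 -0.05208235  0.012     ]
```

```bash
python3 - <<'E'
from h import *
print(shift([.4625,-.269,.12]),shift([.4625,-.269,.2]))
E
```

```text
[ 82.   94.9 -16.1] [  2.   95.2 -17.1]
```

>>> {"op": "move_arm", "data": {"rows": [[[5,10,-2],0.12,85],[[15,20,-4],0.24,85],[[25,32,-6],0.36,85],[[35,45,-8],0.48,85],[[45,58,-10],0.6,85],[[55,71,-12],0.72,85],[[65,84,-14],0.84,85],[[75,95,-16],0.96,85]]}}

```text
clock: 5.4
position: [0.4623, -0.268, 0.1267]
ee_rot: [0.568, -0.423, 0.571, 0.414]
contact_force: [0.2, 0.9, -0.4]
width: 0.0854
```

```bash
python3 - <<'E'
from h import *
p,R,s=pose();print(p,R.round(3),s['clock'])
print(shift([.4625,-.269,.12]))
E
```

```text
[ 0.46234755 -0.26802977  0.12669369] [[ 0.004 -0.954  0.299]
 [-0.013  0.299  0.954]
 [-1.    -0.008 -0.011]] 5.4
[ 6.7 -0.4 -0.8]
```

>>> {"op": "move_arm", "data": {"rows": [[[4,0,-1],0.12,85],[[8,0,-1],0.24,85],[[12,0,-1],0.36,85],[[12,0,-1],0.36,85]]}}

```text
clock: 5.73
position: [0.4622, -0.2676, 0.1141]
ee_rot: [0.635, -0.314, 0.636, 0.306]
contact_force: [0.7, -0.3, -0.6]
width: 0.0852
```

```bash
python3 - <<'E'
from h import *
viewer.get_image('wrist')
p,R,s=pose();print(p,R.round(3),s['clock'],s['qpos'].round(2))
im=snap('wrist','w6.png')
for X in ([.4625,-.269,.064],[.4625,-.269,.004],p): print(proj('wrist',X))
print(shift([.4625,-.269,.03]))
E
```

```text
[ 0.46233123 -0.26787608  0.11445611] [[ 0.004 -0.79   0.613]
 [-0.012  0.613  0.79 ]
 [-1.    -0.01  -0.007]] 5.7833 [-0.65  0.3   1.78 -0.01  1.05 -1.56]
[319.31232834 220.44649177]
[320.33696609 192.39704386]
[319.51526088 258.2611631 ]
[84.8  0.5 -0. ]
```

View pics/w6.png

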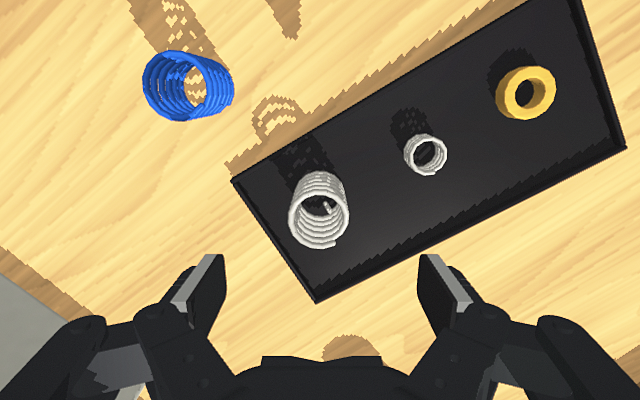

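The projected axis agrees with the spring's ring at (319,220), so I'm descending to grip.

>>> {"op": "move_arm", "data": {"rows": [[[25,0,0],0,85],[[50,0,0],0,85],[[70,0,0],0,85],[[84,0,0],0,85],[[84,0,0],0,85],[[84,0,0],0,60],[[84,0,0],0,38],[[84,0,0],0,38]], "force": 25}}

```text
clock: 6.5
position: [0.464, -0.2698, 0.0321]
ee_rot: [0.635, -0.317, 0.635, 0.306]
contact_force: [0.1, -0.7, -0.5]
width: 0.0513
```

>>> {"op": "move_arm", "data": {"rows": [[[0,0,0],0,36],[[0,0,0],0,36],[[0,0,0],0,36],[[0,0,0],0,36]]}}

```text
clock: 6.83
position: [0.4646, -0.2702, 0.0331]
ee_rot: [0.635, -0.318, 0.635, 0.305]
contact_force: [1.0, -0.7, 4.9]
width: 0.0393
```

>>> {"op": "move_arm", "data": {"rows": [[[0,0,0],0,36],[[0,0,0],0,36],[[-15,0,0],0,36],[[-40,0,0],0,36],[[-80,0,0],0,36],[[-120,0,0],0,36],[[-150,0,0],0,36],[[-160,0,0],0,36]]}}

```text
clock: 7.5
position: [0.4653, -0.2692, 0.1979]
ee_rot: [0.636, -0.32, 0.633, 0.303]
contact_force: [0.7, 0.1, 0.1]
width: 0.0396
```

```bash
python3 - <<'E'
from h import *
viewer.get_image('wrist')
p,R,s=pose();print(p,s['contact_force'].round(1),s['clock'],s['width'])
im=snap('wrist','w7.png')
print('tool-plane proj',proj('wrist',p),proj('wrist',p+R[:,0]*.03),proj('wrist',p-R[:,0]*.03))
d=shift([.556,.161,p[2]+.0]);print(d)
cv2.imwrite('pics/c7.png',cv2.resize(im[150:400,200:440,::-1],None,fx=2.4,fy=2.4))
E
```

```text
[ 0.46522853 -0.26920363  0.19760134] [ 0.  -0.7  0.8] 7.55 0.03948179568694252
tool-plane proj [319.26818358 264.56518679] [319.61808313 238.34888023] [318.75897896 302.71746337]
[ -9.4 189.9 395.9]
```

View pics/c7.png

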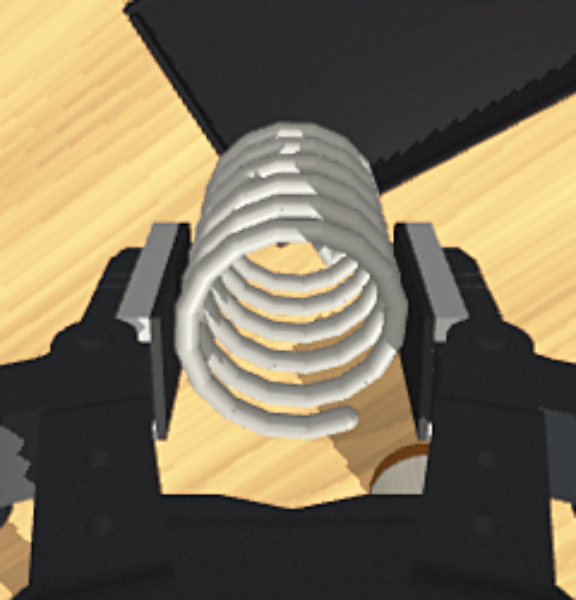

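```bash
python3 - <<'E'
from h import *
p,R,s=pose()
im=cv2.imread('pics/w7.png')
for off in (0,.002,.003,.004,.006):
  # silhouettes
  a=[proj('wrist',p+R[:,0]*.029+R[:,1]*(off+.020)+R[:,2]*z)[1] for z in (0,)]
  b=proj('wrist',p-R[:,0]*.031+R[:,1]*(off-.020))[1]
  print(off,a,b,proj('wrist',p-R[:,0]*.031+R[:,2]*.02+R[:,1]*off),proj('wrist',p-R[:,0]*.031-R[:,2]*.02+R[:,1]*off))
off=.004
for off,col in ((.002,(0,0,255)),(.004,(0,255,0))):
 for h,r in ((.031,.02),(-.029,.02),(-.029,.016)):
  q=[proj('wrist',p-R[:,0]*h+r*(np.cos(t)*R[:,1]+np.sin(t)*R[:,2])+R[:,1]*off) for t in np.linspace(0,6.28,60)]
  q=(np.array(q)-[200,150])*3
  if h==.031: im2=im2 if col==(0,255,0) else cv2.resize(im[150:340,200:440],None,fx=3,fy=3,interpolation=2)
  cv2.polylines(im2,[q.round().astype(int)],True,col,1)
cv2.imwrite('pics/c7b.png',im2)
E
```

```text
0 [np.float64(200.7126587881918)] 340.18463520194837 [370.45835669 297.36260146] [267.02487886 297.29016955]
0.002 [np.float64(197.19386151518495)] 336.06866993758234 [370.68690719 292.85943041] [266.77696258 292.78734995]
0.003 [np.float64(195.42580322310246)] 333.9970633139707 [370.80197395 290.59224982] [266.652146   290.52034868]
0.004 [np.float64(193.651933878542)] 331.9162936816214 [370.91757325 288.31457629] [266.52675184 288.2428569 ]
0.006 [np.float64(190.08664705947876)] 327.7270211346384 [371.15038437 283.72745766] [266.27421464 283.65610919]
```

View pics/c7b.png

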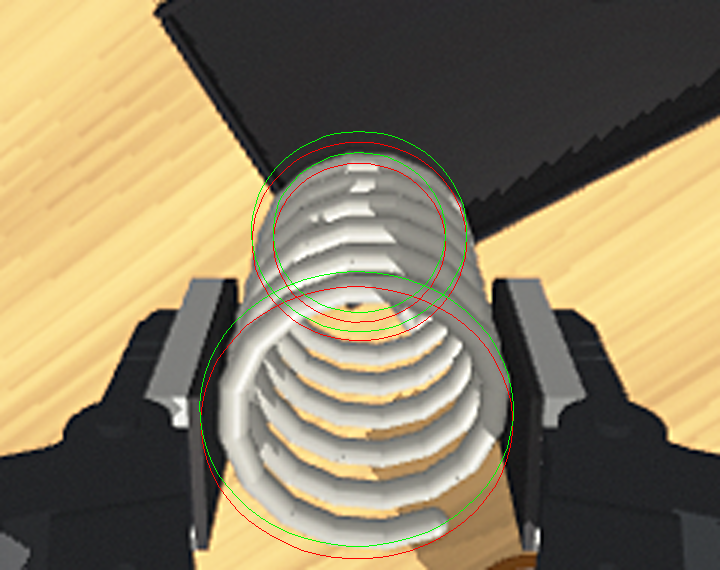

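```bash
python3 - <<'E'
from h import *
from scipy.optimize import least_squares
p,R,s=pose()
def pr(d,y,z): return proj('wrist',p+R[:,0]*d+R[:,1]*y+R[:,2]*z)
def f(x):
  d,y,z=x # top height rel
  t=np.linspace(0,2*np.pi,73)
  T=np.array([pr(d,y+.02*np.cos(a),z+.02*np.sin(a)) for a in t]);B=np.array([pr(d+.06,y+.02*np.cos(a),z+.02*np.sin(a)) for a in t])
  return np.array([T[:,0].min()-(200+220/3),T[:,0].max()-(200+508/3),T[:,1].max()-(150+545/3),B[:,1].min()-(150+152/3),B[:,0].min()-(200+262/3),B[:,0].max()-(200+463/3)])
r=least_squares(f,[-.031,.003,0],x_scale=.01);print(r.x,r.fun)
E
```

```text
Traceback (most recent call last):
  File "h.py", line 11, in proj
    M,R,t=cal(n); p=M@(R@np.array(X)+t); return p[:2]/p[2]
          ~~~^^^
  File "h.py", line 6, in cal
    c=viewer.get_calibration(n); return np.array(c['mtx']),np.array(c['R']),np.array(c['t']).ravel()
ValueError: time passes only in moves, steps and waits
```

```bash
sed -i 's/^def cal(n):/_c={}\ndef cal(n):\n    if n not in _c: _c[n]=_cal(n)\n    return _c[n]\ndef _cal(n):/' h.py
python3 - <<'E'
from h import *
from scipy.optimize import least_squares
viewer.get_image('wrist')
p,R,s=pose()
def pr(d,y,z): return proj('wrist',p+R[:,0]*d+R[:,1]*y+R[:,2]*z)
def f(x):
  d,y,z=x # top height rel
  t=np.linspace(0,2*np.pi,73)
  T=np.array([pr(d,y+.02*np.cos(a),z+.02*np.sin(a)) for a in t]);B=np.array([pr(d+.06,y+.02*np.cos(a),z+.02*np.sin(a)) for a in t])
  return np.array([T[:,0].min()-(200+220/3),T[:,0].max()-(200+508/3),T[:,1].max()-(150+545/3),B[:,1].min()-(150+152/3),B[:,0].min()-(200+262/3),B[:,0].max()-(200+463/3)])
r=least_squares(f,[-.031,.003,0],x_scale=.01);print(r.x,r.fun)
print(s['clock'],p)
E
```

```text
[-0.02205966 -0.00309922  0.00088909] [-0.40719594 -0.10920981 -0.27942949  0.36885894 -0.06277832  0.79553899]
7.65 [ 0.46297513 -0.26755796  0.19267508]
```

```bash
python3 - <<'E'
from h import *
viewer.get_image('wrist')
p,R,s=pose();print(p,s['clock'],s['width'],R.round(3))
im=snap('wrist','w8.png')[:,:,::-1]
im2=cv2.resize(im[150:340,200:440],None,fx=3,fy=3,interpolation=2)
for h,r in ((.022,.02),(.022,.016),(-.038,.02),(-.038,.016)):
  q=[proj('wrist',p-R[:,0]*h+r*(np.cos(t)*R[:,1]+np.sin(t)*R[:,2])+R[:,1]*-.0031+R[:,2]*.0009) for t in np.linspace(0,6.28,60)]
  cv2.polylines(im2,[((np.array(q)-[200,150])*3).round().astype(int)],True,(0,0,255),1)
cv2.imwrite('pics/c8.png',im2)
print(shift([.556,.161,.2]))
E
```

```text
[ 0.46222442 -0.26701984  0.19133856] 7.7 0.03974909791550846 [[ 0.006 -0.791  0.612]
 [-0.013  0.612  0.791]
 [-1.    -0.013 -0.007]]
[-14.3 187.1 395.9]
```

View pics/c8.png

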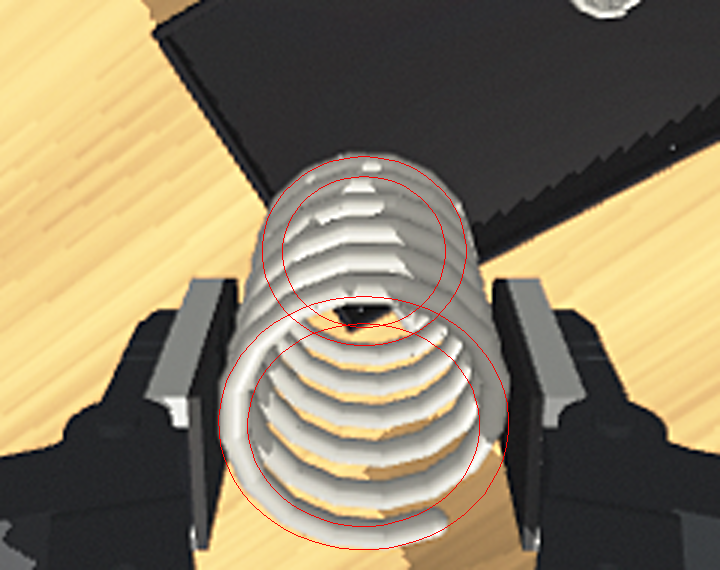

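>>> {"op": "move_arm", "data": {"rows": [[[0,16,35],0,36],[[0,32,70],0,36],[[-1,49,105],0,36],[[-2,66,140],0,36],[[-3,82,175],0,36],[[-3,98,210],0,36],[[-4,115,245],0,36],[[-4,131,280],0,36]]}}

```text
clock: 8.42
position: [0.5281, 0.0368, 0.1886]
ee_rot: [0.633, -0.315, 0.637, 0.308]
contact_force: [1.0, -0.6, -0.5]
width: 0.0394
```

>>> {"op": "move_arm", "data": {"rows": [[[0,20,42],0,36],[[0,38,80],0,36],[[0,48,100],0,36],[[0,52,110],0,36],[[0,52,110],0,36],[[0,52,110],0,36]]}}

```text
clock: 8.92
position: [0.5532, 0.1551, 0.1851]
ee_rot: [0.631, -0.316, 0.638, 0.308]
contact_force: [-0.8, -0.5, -1.0]
width: 0.0394
```

```bash
python3 - <<'E'
from h import *
viewer.get_image('wrist')
p,R,s=pose();print(p,s['clock'],s['width'],s['qd'].round(3),s['contact_force'],R.round(3))
im=snap('wrist','w9.png');snap('top','t9.png')
print(shift([.5576,.1598,.145]),proj('wrist',[.556,.161,.112]))
cv2.imwrite('pics/c9.png',cv2.resize(im[80:340,200:440,::-1],None,fx=2.3,fy=2.3,interpolation=2))
E
```

```text
[0.55328288 0.15434837 0.18562568] 8.9667 0.039343996125517186 [-0.021 -0.017 -0.002  0.002 -0.     0.   ] [ 0.45735537  0.74887431 -0.60986905] [[-0.004 -0.791  0.612]
 [-0.014  0.612  0.791]
 [-1.    -0.006 -0.014]]
[41.4  0.8  7.6] [331.43302224 203.99980523]
```

View pics/c9.png

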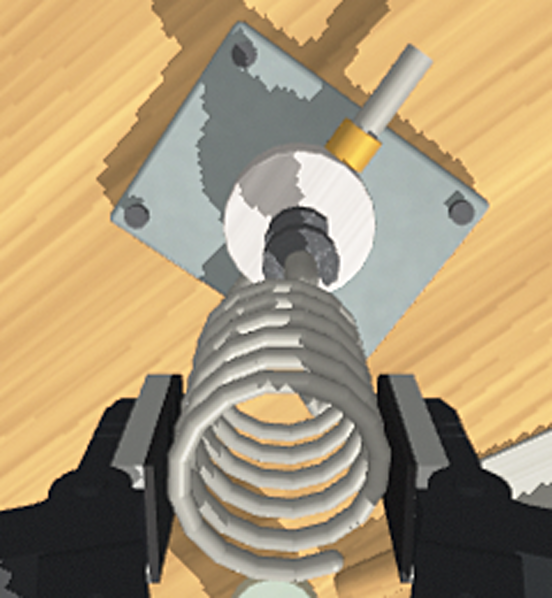

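>>> {"op": "move_arm", "data": {"rows": [[[10,1,4],0,36],[[22,1,6.5],0,36],[[32,1,6.5],0,36],[[36,1,6.5],0,36],[[36,1,6.5],0,36],[[36,1,6.5],0,36]]}}

```text
clock: 9.57
position: [0.5567, 0.1587, 0.1502]
ee_rot: [0.632, -0.315, 0.638, 0.307]
contact_force: [0.1, -0.3, -1.8]
width: 0.0392
```

```bash
python3 - <<'E'
from h import *
viewer.get_image('wrist')
p,R,s=pose();print(p,s['clock'],s['width'],s['qd'].round(3),s['contact_force'],R.round(3))
im=snap('wrist','w10.png')
print(shift([.5572,.1595,.145]),proj('wrist',[.556,.161,.112]))
im=im[:,:,::-1].copy();q=proj('wrist',[.556,.161,.112])
cv2.imwrite('pics/c10.png',cv2.resize(im[150:340,220:430],None,fx=3.3,fy=3.3,interpolation=2))
E
```

```text
[0.55703675 0.1588473  0.150678  ] 9.6167 0.039448535505984435 [ 0.001 -0.007 -0.011  0.001  0.001 -0.001] [ 0.52769203  0.67064626 -0.16830435] [[-0.002 -0.79   0.613]
 [-0.013  0.613  0.79 ]
 [-1.    -0.007 -0.012]]
[5.9 0.4 0.5] [321.79521605 223.94764125]
```

View pics/c10.png

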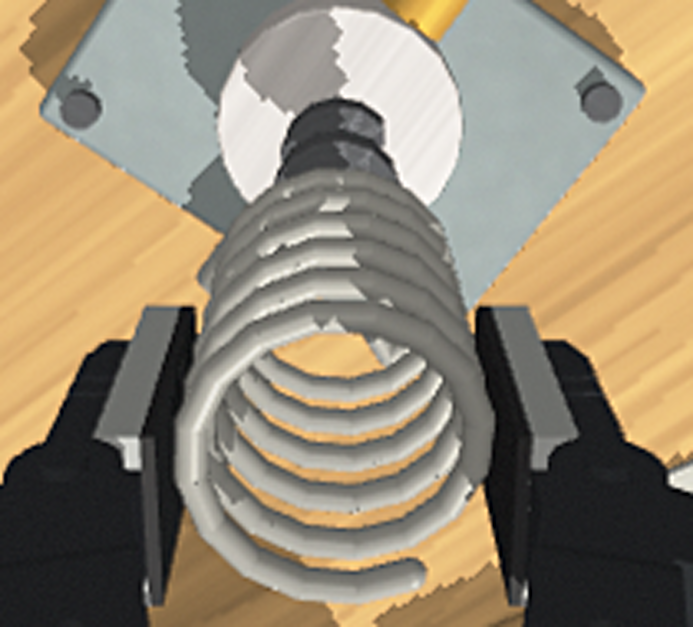

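>>> {"op": "move_arm", "data": {"rows": [[[4,0.5,0.5],0,36],[[8,0.5,0.5],0,36],[[12,0.5,0.5],0,36],[[14,0.5,0.5],0,36]]}}

```text
clock: 10.0
position: [0.5567, 0.1595, 0.1363]
ee_rot: [0.632, -0.315, 0.638, 0.307]
contact_force: [0.4, 0.4, -0.7]
width: 0.0394
```

>>> {"op": "move_arm", "data": {"rows": [[[2,0,0],0,36],[[5,0,0],0,36],[[8,0,0],0,36],[[10,0,0],0,36]]}}

```text
clock: 10.33
position: [0.5565, 0.1594, 0.1258]
ee_rot: [0.632, -0.315, 0.638, 0.307]
contact_force: [-0.5, -0.1, -0.6]
width: 0.0393
```

>>> {"op": "move_arm", "data": {"rows": [[[1.5,0,0],0,36],[[3,0,0],0,36],[[4,0,0],0,36],[[4,0,0],0,36]]}}

```text
clock: 10.67
position: [0.5564, 0.1593, 0.1216]
ee_rot: [0.632, -0.315, 0.638, 0.307]
contact_force: [-1.6, 0.3, -0.1]
width: 0.0398
```

>>> {"op": "move_arm", "data": {"rows": [[[1,0,0],0,36],[[2,0,0],0,36],[[2,0,0],0,36]]}}

```text
clock: 10.92
position: [0.5563, 0.1592, 0.1194]
ee_rot: [0.632, -0.315, 0.638, 0.307]
contact_force: [-0.1, -0.2, -1.0]
width: 0.0397
```

>>> {"op": "move_arm", "data": {"rows": [[[1,0,0],0,36],[[2,0,0],0,36],[[2,0,0],0,36]]}}

```text
clock: 11.17
position: [0.5562, 0.1592, 0.1172]
ee_rot: [0.632, -0.315, 0.638, 0.307]
contact_force: [0.9, 0.5, -0.7]
width: 0.0394
```

>>> {"op": "move_arm", "data": {"rows": [[[1,0,0],0,36],[[2,0,0],0,36],[[2,0,0],0,36]]}}

```text
clock: 11.42
position: [0.556, 0.1591, 0.115]
ee_rot: [0.632, -0.315, 0.638, 0.307]
contact_force: [0.1, -0.1, -0.0]
width: 0.0399
```

>>> {"op": "move_arm", "data": {"rows": [[[1,0,0],0,36],[[2,0,0],0,36],[[3,0,0],0,36],[[3,0,0],0,36]]}}

```text
clock: 11.75
position: [0.5558, 0.1591, 0.1117]
ee_rot: [0.632, -0.315, 0.639, 0.307]
contact_force: [-0.9, 0.6, -0.9]
width: 0.0389
```

>>> {"op": "move_arm", "data": {"rows": [[[1,0,0],0,36],[[2,0,0],0,36],[[3,0,0],0,36],[[3,0,0],0,36]]}}

```text
clock: 12.08
position: [0.5557, 0.159, 0.1084]
ee_rot: [0.631, -0.315, 0.639, 0.307]
contact_force: [0.2, -0.3, -0.5]
width: 0.0398
```

>>> {"op": "move_arm", "data": {"rows": [[[1,0,0],0,36],[[2,0,0],0,36],[[3,0,0],0,36],[[3,0,0],0,36]]}}

```text
clock: 12.42
position: [0.5554, 0.1589, 0.1052]
ee_rot: [0.631, -0.315, 0.639, 0.307]
contact_force: [0.0, -0.6, -1.2]
width: 0.0396
```

>>> {"op": "move_arm", "data": {"rows": [[[2,-0.4,0.3],0,36],[[4,-0.8,0.5],0,36],[[6,-0.8,0.5],0,36],[[7,-0.8,0.5],0,36],[[7,-0.8,0.5],0,36]]}}

```text
clock: 12.83
position: [0.5561, 0.1586, 0.0978]
ee_rot: [0.631, -0.315, 0.639, 0.307]
contact_force: [-0.0, 0.3, -0.3]
width: 0.0397
```

>>> {"op": "move_arm", "data": {"rows": [[[1,0,0],0,36],[[2,0,0],0,36],[[2,0,0],0,36]]}}

```text
clock: 13.08
position: [0.5559, 0.1586, 0.0956]
ee_rot: [0.631, -0.314, 0.639, 0.307]
contact_force: [-1.1, -0.0, 0.1]
width: 0.0392
```

>>> {"op": "move_arm", "data": {"rows": [[[1,0,0],0,36],[[2,0,0],0,36],[[2,0,0],0,36]]}}

```text
clock: 13.33
position: [0.5562, 0.1586, 0.0946]
ee_rot: [0.631, -0.315, 0.639, 0.307]
contact_force: [-1.3, -0.4, 6.3]
width: 0.0395
```

>>> {"op": "move_arm", "data": {"rows": [[[-2,-0.3,0],-0.07,36],[[-2,-0.3,0],-0.14,36],[[-0.5,-0.3,0],-0.14,36],[[1,-0.3,0],-0.14,36],[[1,-0.3,0],-0.14,36]], "force": 22}}

```text
clock: 13.75
position: [0.5568, 0.1585, 0.0945]
ee_rot: [0.608, -0.358, 0.616, 0.351]
contact_force: [-1.1, 0.4, 6.1]
width: 0.0396
```

>>> {"op": "move_arm", "data": {"rows": [[[-2,0,0],-0.07,36],[[-2,0,0],-0.14,36],[[-0.5,0,0],-0.14,36],[[1,0,0],-0.14,36],[[1,0,0],-0.14,36]]}}

```text
clock: 14.17
position: [0.5571, 0.1586, 0.0944]
ee_rot: [0.583, -0.398, 0.59, 0.392]
contact_force: [-1.4, 0.0, 6.1]
width: 0.0399
```

>>> {"op": "move_arm", "data": {"rows": [[[-2,0,0],-0.07,36],[[-2,0,0],-0.14,36],[[-0.5,0,0],-0.14,36],[[1,0,0],-0.14,36],[[1,0,0],-0.14,36]]}}

```text
clock: 14.58
position: [0.5574, 0.1586, 0.0943]
ee_rot: [0.555, -0.437, 0.562, 0.431]
contact_force: [-2.4, -0.0, 7.6]
width: 0.0396
```

>>> {"op": "move_arm", "data": {"rows": [[[-2,0,0],-0.07,36],[[-2,0,0],-0.14,36],[[-0.5,0,0],-0.14,36],[[1,0,0],-0.14,36],[[1,0,0],-0.14,36]]}}

```text
clock: 15.0
position: [0.5576, 0.1587, 0.0943]
ee_rot: [0.524, -0.474, 0.531, 0.468]
contact_force: [-2.7, -0.4, 8.0]
width: 0.0398
```

```bash
python3 - <<'E'
from h import *
p,R,s=pose();print(p,R.round(3),s['qpos'].round(2),s['contact_force'],s['moment'])
E
```

```text
[0.55760576 0.15869869 0.09431869] [[-0.002 -0.994  0.113]
 [-0.013  0.113  0.994]
 [-1.     0.    -0.013]] [ 0.17  0.39  1.69 -0.01  1.06 -1.29] [-2.66253642 -0.443753    8.00225307] [-0.00510441  0.31712277  0.01852799]
```

>>> {"op": "move_arm", "data": {"rows": [[[-2,0,0.8],-0.07,36],[[-2,0.4,0.8],-0.14,36],[[-0.5,0.4,0.8],-0.14,36],[[1,0.4,0.8],-0.14,36],[[1,0.4,0.8],-0.14,36]]}}

```text
clock: 15.42
position: [0.5574, 0.1596, 0.0943]
ee_rot: [-0.491, 0.508, -0.498, -0.503]
contact_force: [-1.4, 0.3, 9.4]
width: 0.0398
```

>>> {"op": "move_arm", "data": {"rows": [[[-2,0,0.5],-0.07,36],[[-2,0,0.5],-0.14,36],[[-0.5,0,0.5],-0.14,36],[[0.6,0,0.5],-0.14,36],[[0.6,0,0.5],-0.14,36]]}}

```text
clock: 15.83
position: [0.5575, 0.1602, 0.0942]
ee_rot: [-0.456, 0.54, -0.463, -0.535]
contact_force: [-1.2, 1.0, 7.0]
width: 0.0397
```

>>> {"op": "move_arm", "data": {"rows": [[[-2,0,0],-0.07,36],[[-2,0,0],-0.14,36],[[-0.5,0,0],-0.14,36],[[0.8,0,0],-0.14,36],[[0.8,0,0],-0.14,36]]}}

```text
clock: 16.25
position: [0.5574, 0.1604, 0.0936]
ee_rot: [-0.418, 0.57, -0.425, -0.565]
contact_force: [-0.6, -0.4, 5.4]
width: 0.0395
```

>>> {"op": "move_arm", "data": {"rows": [[[-2,0,0],-0.07,36],[[-2,0,0],-0.14,36],[[-0.5,0,0],-0.14,36],[[0.8,0,0],-0.14,36],[[0.8,0,0],-0.14,36]]}}

```text
clock: 16.67
position: [0.5568, 0.1603, 0.0919]
ee_rot: [-0.378, 0.597, -0.386, -0.593]
contact_force: [-0.6, -0.3, -0.5]
width: 0.0397
```

The wire end has dropped in: z is 0.0919 with no force. I'm continuing down gently.

>>> {"op": "move_arm", "data": {"rows": [[[1,0,0],0,36],[[2,0,0],0,36],[[2,0,0],0,36]]}}

```text
clock: 16.92
position: [0.5566, 0.1602, 0.0894]
ee_rot: [-0.378, 0.596, -0.387, -0.593]
contact_force: [-0.9, -0.6, -0.6]
width: 0.0395
```

>>> {"op": "move_arm", "data": {"rows": [[[1,0,0],0,36],[[2,0,0],0,36],[[2,0,0],0,36]]}}

```text
clock: 17.17
position: [0.5565, 0.1601, 0.0872]
ee_rot: [-0.378, 0.596, -0.387, -0.593]
contact_force: [0.1, -0.1, -0.7]
width: 0.0398
```

>>> {"op": "move_arm", "data": {"rows": [[[1,0,0],0,36],[[2,0,0],0,36],[[2,0,0],0,36]]}}

```text
clock: 17.42
position: [0.5564, 0.16, 0.085]
ee_rot: [-0.378, 0.596, -0.387, -0.593]
contact_force: [0.4, 0.4, -0.8]
width: 0.0393
```

>>> {"op": "move_arm", "data": {"rows": [[[1,0,0],0,36],[[2,0,0],0,36],[[3,0,0],0,36],[[4,0,0],0,36],[[4,0,0],0,36]]}}

```text
clock: 17.83
position: [0.5562, 0.1599, 0.0807]
ee_rot: [-0.378, 0.596, -0.387, -0.594]
contact_force: [-0.7, -0.1, -0.9]
width: 0.0395
```

>>> {"op": "move_arm", "data": {"rows": [[[1,0,0],0,36],[[2,0,0],0,36],[[3,0,0],0,36],[[4,0,0],0,36],[[4,0,0],0,36]]}}

```text
clock: 18.25
position: [0.556, 0.1599, 0.0765]
ee_rot: [-0.377, 0.596, -0.387, -0.594]
contact_force: [0.3, -0.2, 0.1]
width: 0.0395
```

>>> {"op": "move_arm", "data": {"rows": [[[1,0,0],0,36],[[2,0,0],0,36],[[3,0,0],0,36],[[4,0,0],0,36],[[4,0,0],0,36]]}}

```text
clock: 18.67
position: [0.5559, 0.1598, 0.0722]
ee_rot: [-0.377, 0.596, -0.387, -0.594]
contact_force: [0.5, 0.3, -0.7]
width: 0.0393
```

>>> {"op": "move_arm", "data": {"rows": [[[1,0,0],0,36],[[2,0,0],0,36],[[2,0,0],0,36]]}}

```text
clock: 18.92
position: [0.5557, 0.1597, 0.07]
ee_rot: [-0.377, 0.596, -0.387, -0.594]
contact_force: [0.2, -0.0, -1.2]
width: 0.0393
```

>>> {"op": "move_arm", "data": {"rows": [[[0.7,0,0],0,36],[[1.4,0,0],0,36],[[1.4,0,0],0,36]]}}

```text
clock: 19.17
position: [0.5559, 0.1597, 0.0694]
ee_rot: [-0.377, 0.596, -0.387, -0.594]
contact_force: [-1.1, -1.1, 4.3]
width: 0.0393
```

>>> {"op": "move_arm", "data": {"rows": [[[0.6,0,0],0,36],[[1,0,0],0,36],[[1,0,0],0,36]]}}

```text
clock: 19.42
position: [0.5558, 0.1597, 0.0693]
ee_rot: [-0.377, 0.596, -0.387, -0.594]
contact_force: [-1.7, -0.7, 6.1]
width: 0.0392
```

>>> {"op": "move_arm", "data": {"rows": [[[-0.4,0,0],0,38],[[-0.4,0,0],0,45],[[-0.4,0,0],0,60],[[-0.4,0,0],0,85],[[-0.4,0,0],0,85],[[-0.4,0,0],0,85],[[-0.4,0,0],0,85],[[-0.4,0,0],0,85]]}}

```text
clock: 20.08
position: [0.5558, 0.1597, 0.0696]
ee_rot: [-0.377, 0.596, -0.387, -0.594]
contact_force: [0.1, 1.4, 0.3]
width: 0.085
```

```bash
python3 - <<'E'
from h import *
p,R,s=pose();print(p,s['clock'],s['width'],s['contact_force'])
im=snap('wrist','w11.png')
E
```

```text
[0.55584858 0.15967536 0.06960884] 20.0833 0.08504313028401518 [0.07018941 1.44733382 0.32298102]
```

View pics/w11.png

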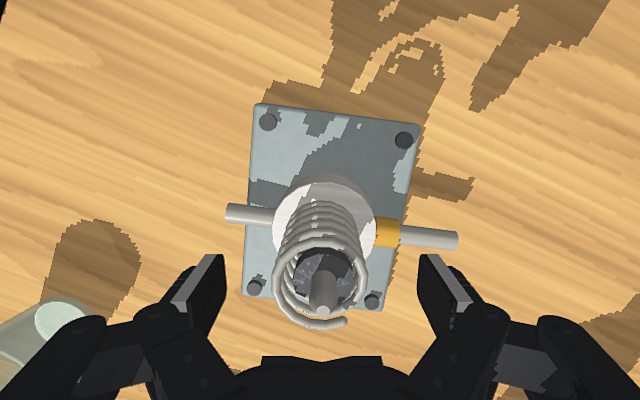

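>>> {"op": "move_arm", "data": {"rows": [[[-10,0,0],0,85],[[-30,0,0],0,85],[[-60,0,0],0,85],[[-95,0,0],0,85],[[-125,0,0],0,85],[[-135,0,0],0,85],[[-135,0,0],0,85],[[-135,0,0],0,85]]}}

```text
clock: 20.8
position: [0.5562, 0.1615, 0.2048]
ee_rot: [-0.378, 0.596, -0.387, -0.594]
contact_force: [-0.1, 0.8, -0.4]
width: 0.085
```

```bash
python3 - <<'E'
from h import *
viewer.get_image('wrist')
p,R,s=pose();print(p,s['clock'],s['width'],s['contact_force'])
im=snap('wrist','w12.png')[:,:,::-1];sc=snap('scene','s12.png')[:,:,::-1]
a=cv2.resize(im[100:300,210:410],(400,400),interpolation=2)
im2=cv2.resize(sc[150:250,310:410],(400,400),interpolation=2)
for z,r in ((.04,.02),(.1,.02),(.1,.016)):
  q=np.array([proj('wrist',[.556+r*np.cos(t),.161+r*np.sin(t),z]) for t in np.linspace(0,6.28,60)])
  cv2.polylines(a,[((q-[210,100])*2).round().astype(int)],True,(0,0,255),1)
cv2.imwrite('pics/c12.png',np.hstack([a,im2]))
E
```

```text
[0.55545642 0.16131187 0.20353344] 20.85 0.08539466204281379 [-0.23196787 -0.28793325 -0.3387037 ]
```

View pics/c12.png

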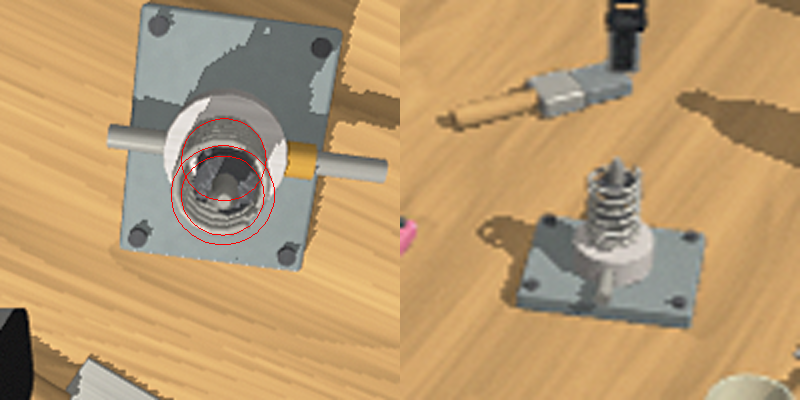

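View pics/s12.png

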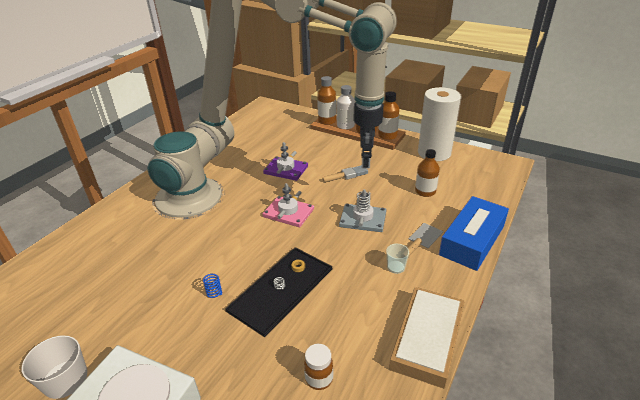

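The picture shows the spring upright on the seat of the grey pump at (363,210) in the scene view, with the rod tip sticking out above it. The bystanders look undisturbed and the gripper is clear, so I'm handing in.

```bash
python3 -c "
from h import *
print(manip.sign_off())"
```

```text
the job is handed in; nothing more can be done
None
```

The tall spring is on the grey pump's seat, released and standing upright around the rod. I handed the job in at about 21 s of the 58 s allowed; sign-off gives no verdict.

- **Threading:** The wire end went through the upper collar's slot at the pick-up angle without touching. At the lower collar I pressed lightly and turned about 8° at a time, and it dropped through after roughly 60°.
- **Forces:** The highest end-of-move reading while pressing was 9.4 N, against the 25 N limit. The force between readings is not known.
- **Seat:** Contact came with the tool at 0.0694 m, which puts the spring's underside about 0.3 mm above the seat face.
- **Last pictures:** They show the spring upright on the seat with the rod tip above it, the bystanders apparently where they were, and the open gripper about 70 mm above the rod tip.

**Checks that disagreed:**
- The top camera placed the rod about 6 mm from where the wrist camera did. I used the wrist value, because two wrist views agreed within about 1 mm.
- One image fit of the gripped spring put it about 9 mm lower in the jaws than expected. I put that down to the coil's helix shape, and the later contacts at the collar and seat bore that out.

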